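Swap two glaze jars in a sloping rack

ROBOT

A 6-joint arm with a two-finger parallel gripper is mounted at the origin on the work surface; the furniture and walls round the work are solid. World frame = base frame: x ahead of the robot, y to its left, z up, the work surface at z = 0. Lengths are in m, angles in degrees, forces in N, time in s.
With the tool pointing down it reaches from about 0.375 to 0.9 m from the base axis. Payload 3.1 kg.
Tool frame: the origin (TCP) lies between the finger pads; the fingertips stand bot.tip_extent ahead of it and the grasp point (between the pads) lies 2 mm behind it (bot.tip_extent is the distance from the TCP to the fingertips, in m); z points along the fingers, y is the direction in which the jaws open and shut (so a half turn about z gives the same grasp; the last joint's range is limited). The gripper opens to 87 mm and grips with 3 to 60 N. Pads are 19 mm wide; open, the fingers measure 117 mm over their backs; the gripper's body (75 mm by 190 mm) begins 51 mm behind the grasp point.
Start: joints at [61.507, 30.224, 82.088, -0, 67.689, -10.227], TCP at [0.196, 0.593, 0.24] pointing down, gripper open.
Joint ranges: [-176.69, 176.69], [-43.24, 126.21], [12.49, 139.97], [-82, 262], [0, 151.66], [-163.58, 163.58]. Speed limits (degrees/s): [159.86, 159.86, 180, 180, 180, 180].

INTERFACE

Orientations are given as a 3x3 rotation matrix whose columns are the frame's x, y, z axes.
In Python, from rig import bot, imaging, recognise, masks_of, mark_of gives the robot as it stands.
- The arm moves only by the tool send_rows, never from a script. Its argument "plan" is a list that holds one entry, the list of rows, each a list of 5 numbers: the shift along the world's x, y, z normalised to -1 to 1, where 1 is 0.03 m, then the turn about the world's z normalised to -1 to 1, where 1 is 0.1 rad, then the closure, from -1 (fully open) to 1 (shut). A call has 1 to 20 rows; each row shifts and turns the commanded pose from where the row before left it; what a row does not reach is not made up. A row lasts 1/10 s, in which the tool goes at most 50 mm and 8.59 degrees, less where a joint would pass 70% of its speed; a pose out of reach is approached as far as the arm can. A call with a number of a shift or a turn outside -1 to 1 is refused whole. A call with a gripper value outside its range is refused whole. The fingers move at their own pace and stop on an object; the grip force is fixed at half the most. Time passes only in rows, so rows that do not move let the fingers close. It gives the time, the measured TCP pose, the force and the opening at its end, in the units of the state.
- bot.read_state(): the state, without advancing time (a new reading comes with each control period).
- imaging.capture(name): name is "side" or "top"; returns a dict with "img" (480x640x3 uint8, blue, green, red), "mtx" (3x3 intrinsics, pixels), "pose" (4x4, takes a point from camera to world coordinates). Camera axes: x right, y down, z forward; pixel columns grow to the right and rows downward; lengths in m; the calibration is good to about 2 mm. A picture is of the moment at which its call begins. There is no depth.
- bot.hand_in(): hands the job in, once; it reports no verdict.
Trained networks look in the newest picture that a camera, given by its name, has taken for a name from the list of things; names that differ only in an ending like _2 or _b are one class to them, and where a whole thing is asked for, a point or a joint stands for the part that bears it (a point fixed in the world has none). Each returns a list of dicts, best first, with "conf" (0 to 1); they miss things now and then, are a little off and sometimes report something else, mostly with a low value. They report only what shows in the picture. A call takes as long as a camera call.
- recognise(camera, target): "at" ([x, y, z] in m, in world coordinates, good to about 4 mm: the middle of the surface that is visible of it).
- masks_of(camera, target): "region" (480x640 bool, what is visible of it).
- mark_of(camera, target): "at" ([x, y, z] in m, in world coordinates, good to about 4 mm: a listed point, or the origin of a listed thing).
The state is a dict: "time_s": time; "joint_positions": joint angles; "qvel": joint speeds; "tau": joint torques, N m; "position": TCP position; "tcp_rot": TCP orientation; "force": force on the tool from outside, world axes, zero at the start; "moment": the same for the moment, N m; "opening": opening from 0.0 (shut) to 1.0 (fully open).
Only numpy, scipy, OpenCV 4.12 (cv2) and the standard library are available. Lean on these libraries where they do the work, as an engineer would, in place of code of your own. Each camera call takes 0.05 s, during which the arm holds its last target.

TASK

The large and the small glaze jar in the sloping wooden rack stand in each other's outer pockets. Swap them, so that each ends fully seated in the outer pocket where the other one stood, the middle pocket is empty again and the other things are left alone. Never let a jar tip over.

Things in the scene. Friction and masses are not known exactly. Their poses are not given: they have to be found in the camera images.
- rack: Plywood jar rack, fixed to the table, 336 mm wide; origin on the table under the middle pocket, x to its back, y to its left. A flat 12 mm top shelf with loose things on it roofs the pockets: underside 198 mm above the table, front edge 10 mm nearer the robot than the pockets' centre line, so jars cannot be reached straight from above, but along the deck's z they can.
- deck: The rack's sloping deck, 25 degrees down towards the robot. Origin: centre of the middle pocket's floor, 48 mm above the table. z is square to the deck (up and towards the robot), y along the row to the left, x up the slope. Three square pockets at y = +98, 0, -98 mm, each 76 x 76 mm inside; along z the lip on the robot's side is 28 mm high, the bars and the rear lip 18 mm.
- pocket_left (a point): centre of the floor of the left pocket (deck y = +98 mm), axes as the deck's
- pocket_middle (a point): centre of the floor of the middle pocket, empty at the start, axes as the deck's
- pocket_right (a point): centre of the floor of the right pocket (deck y = -98 mm), axes as the deck's
- large_jar_centre (a point): Large closed glaze jar, white body, ribbed screw lid, round, 62 mm in diameter, 82 mm tall (body up to 59 mm, lid 54 mm wide above), 0.32 kg (may vary 30 %). Point: its centre, 41 mm above its foot; z is its axis towards the lid. It stands in one outer pocket, left or right, square to the deck, so it leans 25 degrees towards the robot.
- small_jar_centre (a point): Small closed glaze jar, white body with a ribbed screw lid, round, 55 mm in diameter and 68 mm tall (body up to 49 mm, lid 48 mm wide above), 0.22 kg (may vary 30 %). Point: its centre, 34 mm above its foot; z is its axis towards the lid. It stands in the other outer pocket, in the same way.
- stamp: wooden stamp block with a knob, 37 x 42 x 46 mm, on the rack's top shelf; bystander; origin under its foot
- spare_jar: smallest glaze jar, 45 mm in diameter, 56 mm tall, standing on the table left of the rack, not in it; bystander; origin under its foot
- large_jar: the large jar itself; origin at the centre of its foot
- small_jar: the small jar itself; origin at the centre of its foot
- disc: flat round slab of grey clay, 108 mm across, 13 mm thick, lying on the rack's top shelf; bystander; origin under its foot

How it is judged (in metres and radians):
At the end, for the whole second after the job is handed in: Each jar stands at rest in the outer pocket that the other jar occupied at the start (it has moved more than 160 mm), on the pocket floor within 5 mm, within 14 mm (large) or 16 mm (small) of the pocket's centre along and across the row, its axis within 0.15 rad of square to the sloping deck (distance of each of large_jar_centre, small_jar_centre from where it was at the start of the episode above 0.16 m and (y of large_jar_centre in the frame of pocket_left above -0.014 m or y of large_jar_centre in the frame of pocket_right below 0.014 m) and (y of small_jar_centre in the frame of pocket_left above -0.016 m or y of small_jar_centre in the frame of pocket_right below 0.016 m) and y of large_jar_centre in the frame of pocket_left below 0.014 m and y of large_jar_centre in the frame of pocket_right above -0.014 m and y of small_jar_centre in the frame of pocket_left below 0.016 m and y of small_jar_centre in the frame of pocket_right above -0.016 m and x of large_jar_centre in the frame of deck between -0.014 and 0.014 m and x of small_jar_centre in the frame of deck between -0.016 and 0.016 m and z of large_jar_centre in the frame of deck below 0.046 m and z of small_jar_centre in the frame of deck below 0.039 m and angle between the z axis of each of large_jar_centre, small_jar_centre and the z axis of deck, either way round below 0.15 rad and linear speed of each of large_jar, small_jar below 0.02 m/s); the robot touches nothing.
It fails at once if a jar is tipped over (axis more than 1.1 rad from vertical) (angle between any of large_jar_centre, small_jar_centre's own z axis and vertical above 1.1 rad).
It fails at once if the stamp, the clay disc or the spare jar is moved by more than 30 mm (distance of any of stamp, disc, spare_jar from where it was at the start of the episode above 0.03 m).
It also fails if it takes over 58 s, if anything falls off the work surface, if the arm or the gripper's body presses on something with over 40 N, if the wrist force passes 120 N, or if a joint passes its speed limit or range.

## Working session

There is one attempt and no reset: what is moved stays moved. The work goes in short steps, Python scripts to look and compute and a tool call to move; the robot and the scene stay as the last step left them, time stands still between calls to the robot, and variables do not carry over. Pictures are saved under pics/ and viewed, and the job is handed in when it is done.

Besides the shell and the picture viewer there is one more tool, called as name(argument=value, ...) on one line, values as JSON. send_rows: Moves the arm, as the interface text tells. Its arguments: {"type":"object","properties":{"plan":{"type":"array"}},"required":["plan"]}

```bash
ls -la; mkdir -p pics; python3 - <<'E'
from rig import bot, imaging, recognise, masks_of, mark_of
import cv2,numpy as np
np.set_printoptions(precision=4,suppress=True)
s=bot.read_state()
for k,v in s.items(): print(k,np.array(v))
print(bot.tip_extent, [a for a in dir(bot) if a[0]!='_'])
for c in ("side","top"):
    d=imaging.capture(c); cv2.imwrite(f"pics/{c}0.png",d["img"]); print(c,d["mtx"],d["pose"])
    for n in ["rack","deck","pocket_left","pocket_middle","pocket_right","large_jar_centre","small_jar_centre","large_jar","small_jar","stamp","disc","spare_jar"]:
        r=mark_of(c,n); print(n,[(np.array(q["at"]),round(q["conf"],2)) for q in r[:3]])
E
```

```text
total 12
drwxr-xr-x  3 agent agent 4096 Dec  7 15:33 .
drwxr-xr-x 23 root  root  4096 Dec  7 15:33 ..
drwxr-xr-x  2 agent agent 4096 Dec  7 15:33 pics
time_s 0.0
joint_positions [ 61.5059  30.2795  82.1568  -0.0007  67.6909 -10.2274]
qvel [ 0.0119 -0.0294 -0.0224  0.0242 -0.0812  0.0193]
tau [ -0.0003 -44.0033 -17.6595   0.0631   0.0583  -0.0002]
position [0.1955 0.5929 0.2386]
tcp_rot [[-0.9496  0.3134 -0.001 ]
 [ 0.3134  0.9496 -0.002 ]
 [ 0.0004 -0.0022 -1.    ]]
force [ 0.1698  0.1188 -0.4455]
moment [ 0.0508 -0.1015  0.0463]
opening 0.9987379873124491
0.017 ['PlanningError', 'hand_in', 'read_state', 'tip_extent']
side [[608.1378   0.     312.7741]
 [  0.     608.1378 233.1733]
 [  0.       0.       1.    ]] [[ 0.9889 -0.0383  0.1437  0.3746]
 [-0.1474 -0.3807  0.9129 -0.919 ]
 [ 0.0198 -0.9239 -0.3821  0.4733]
 [ 0.      0.      0.      1.    ]]
rack [(array([ 0.4922, -0.1827, -0.0028]), 0.96)]
deck []
pocket_left [(array([ 0.4646, -0.0808,  0.0444]), 0.63)]
pocket_middle [(array([ 0.4914, -0.1804, -0.0006]), 0.59)]
pocket_right []
large_jar_centre [(array([ 0.4866, -0.2807,  0.
[... 807 characters left out ...]
.4897, -0.1767,  0.0461]), 0.85)]
pocket_right [(array([ 0.5118, -0.2763,  0.0517]), 0.91), (array([ 0.4594, -0.0871,  0.0446]), 0.28), (array([ 0.4737, -0.082 ,  0.0479]), 0.15)]
large_jar_centre [(array([ 0.488 , -0.2752,  0.081 ]), 0.68)]
small_jar_centre [(array([ 0.4465, -0.0844,  0.0733]), 0.85)]
large_jar []
small_jar [(array([ 0.4599, -0.0858,  0.0462]), 0.92)]
stamp [(array([ 0.5152, -0.0629,  0.2082]), 0.91), (array([ 0.4454, -0.0845,  0.0768]), 0.44)]
disc [(array([ 0.5531, -0.2399,  0.211 ]), 0.77), (array([ 0.5123, -0.2762,  0.0491]), 0.42)]
spare_jar [(array([ 0.4471, -0.0837,  0.0722]), 0.62), (array([0.4498, 0.055 , 0.0012]), 0.59), (array([ 0.4879, -0.1796,  0.0462]), 0.23)]
```

View pics/side0.png

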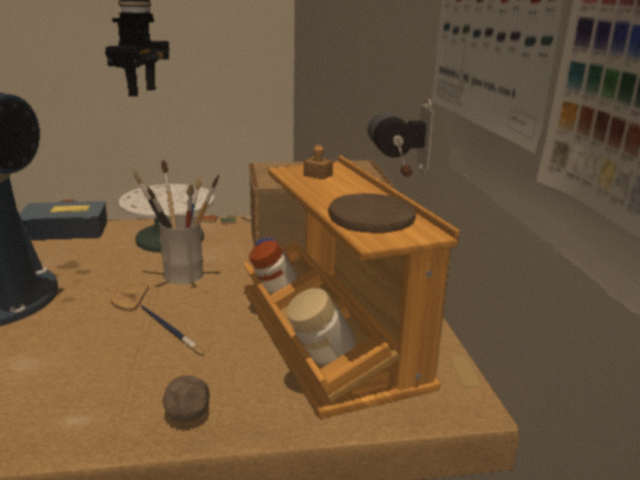

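View pics/top0.png

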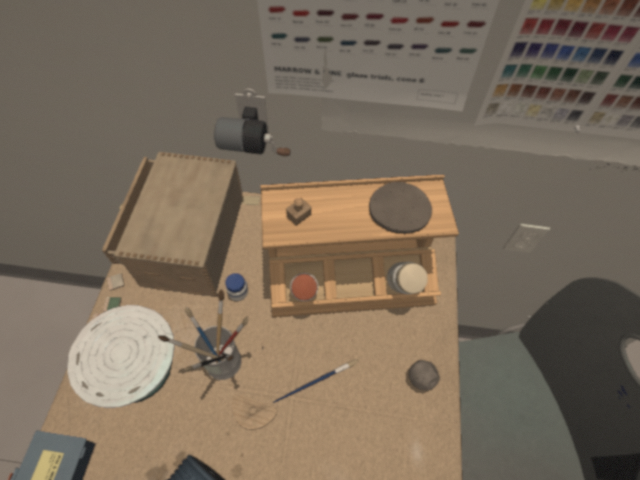

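```bash
python3 - <<'E'
import cv2
t=cv2.imread("pics/top0.png"); s=cv2.imread("pics/side0.png")
cv2.imwrite("pics/t_crop.png",cv2.convertScaleAbs(cv2.resize(t[165:325,250:466],None,fx=3.7,fy=3.7,interpolation=cv2.INTER_CUBIC),alpha=1.5))
cv2.imwrite("pics/s_crop.png",cv2.convertScaleAbs(cv2.resize(s[150:410,235:475],None,fx=2.3,fy=2.3,interpolation=cv2.INTER_CUBIC),alpha=1.5))
cv2.imwrite("pics/g_crop.png",cv2.convertScaleAbs(cv2.resize(s[0:110,80:200],None,fx=5,fy=5,interpolation=cv2.INTER_CUBIC),alpha=2))
E
```

```text
(no output)
```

View pics/t_crop.png

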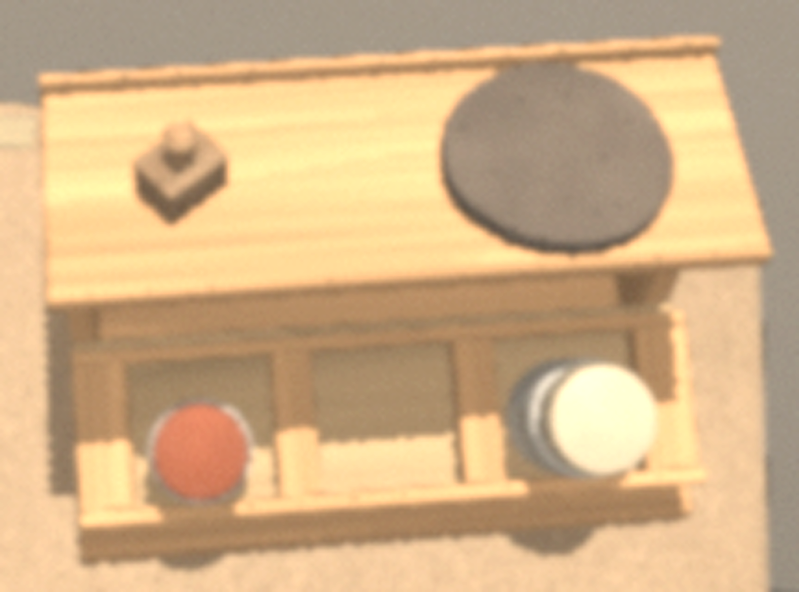

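View pics/s_crop.png

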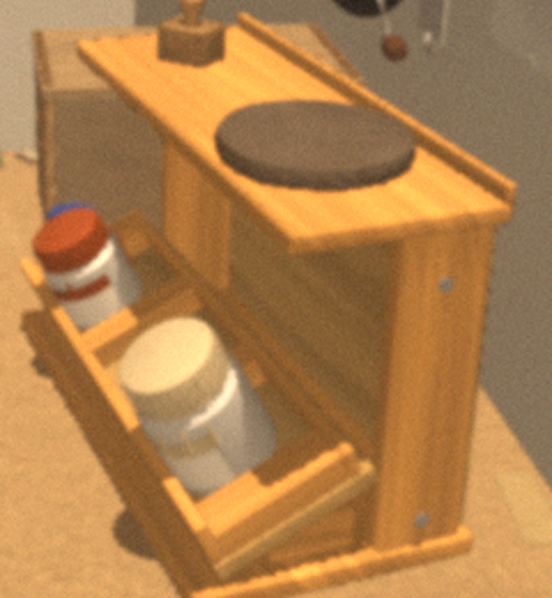

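View pics/g_crop.png

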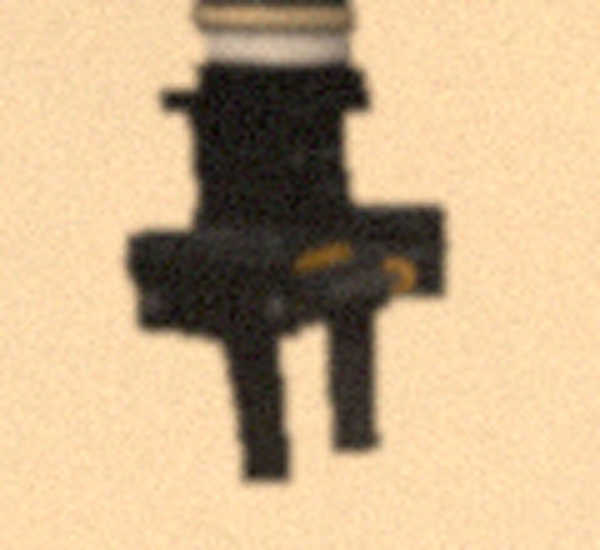

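```bash
cat > geo.py <<'E'
import numpy as np, cv2
from scipy.optimize import least_squares
MT=np.array([[456.3671,0,317.169],[0,456.3671,233.6177],[0,0,1]])
MS=np.array([[608.1378,0,312.7741],[0,608.1378,233.1733],[0,0,1]])
a=np.deg2rad(25); c,s=np.cos(a),np.sin(a)
def deck2rack(p):
    p=np.atleast_2d(p); x,y,z=p.T
    return np.c_[x*c-z*s, y, 0.048+x*s+z*c]
def rack2world(p,P):
    p=np.atleast_2d(p); C,S=np.cos(P[2]),np.sin(P[2])
    return np.c_[P[0]+p[:,0]*C-p[:,1]*S, P[1]+p[:,0]*S+p[:,1]*C, p[:,2]]
def world2rack(p,P):
    p=np.atleast_2d(p); C,S=np.cos(P[2]),np.sin(P[2]); d=p-np.array([P[0],P[1],0])
    return np.c_[d[:,0]*C+d[:,1]*S,-d[:,0]*S+d[:,1]*C,d[:,2]]
def rack2deck(p):
    p=np.atleast_2d(p); x,y,z=p[:,0],p[:,1],p[:,2]-.048
    return np.c_[x*c+z*s,y,-x*s+z*c]
def proj(w,M,T):
    q=(np.atleast_2d(w)-T[:3,3])@T[:3,:3]; u=q@M.T; return u[:,:2]/u[:,2:]
E
python3 - <<'E'
from geo import *
from rig import imaging
dt=imaging.capture("top"); ds=imaging.capture("side")
T,S=np.array(dt["pose"]),np.array(ds["pose"]); np.savez("cams.npz",T=T,S=S,MT=dt["mtx"],MS=ds["mtx"])
sh=lambda x,y,z: np.array([[x,y,z]])
d=lambda x,y,z: deck2rack([x,y,z])
top=[(sh(-.01,.168,.198),(47,303)),(sh(-.01,-.168,.198),(771,260)),(d(-.038,.038,.018),(318,497)),(d(-.038,-.038,.018),(463,486)),(d(.038,.038,.018),(310,347)),(d(.038,-.038,.018),(457,340))]
side=[(sh(-.01,-.168,.198),(292,250)),(sh(-.01,.168,.21),(80,42))]
def res(P):
    r=[]
    for w,uv in top: r.append(proj(rack2world(w,P),MT,T)[0]-(np.array(uv)/3.7+[250,165]))
    for w,uv in side: r.append(proj(rack2world(w,P),MS,S)[0]-(np.array(uv)/2.3+[235,150]))
    return np.array(r)
f=least_squares(lambda P:res(P).ravel(),[.49,-.178,.2],loss='soft_l1')
print(f.x,np.rad2deg(f.x[2])); print(res(f.x).round(1))
P=f.x; np.save("P.npy",P)
jl=np.array([[.4866,-.2807,.0811],[.488,-.2752,.081]]); js=np.array([[.4468,-.0845,.0783],[.4465,-.0844,.0733]])
print(rack2deck(world2rack(jl,P)),rack2deck(world2rack(js,P)))
E
```

```text
[ 0.49257743 -0.1784989   0.21393439] 12.25753777694241
[[-0.   1.4]
 [-0.7  1.4]
 [ 0.8 -2. ]
 [ 0.3 -1.6]
 [ 0.3 -0.4]
 [-1.1 -0.9]
 [-0.3  2.8]
 [-0.3 -2.1]]
[[-0.01097023 -0.0986022   0.04163731]
 [-0.00871431 -0.09352481  0.04047502]] [[-0.00965053  0.10157485  0.03793247]
 [-0.01201007  0.10173627  0.03351585]]
```

```bash
python3 - <<'E'
from geo import *
D=np.load("cams.npz"); T,S=D["T"],D["S"]; P=np.load("P.npy")
def bp(uv,M,T,h):
    r=T[:3,:3]@np.linalg.solve(M,[*uv,1]); o=T[:3,3]
    f=lambda t: rack2deck(world2rack(o+t*r,P))[0]
    f0,f1=f(0),f(1); t=(h-f0[2])/(f1[2]-f0[2]); return f(t), o+t*r
for n,uv,h in (("L",(603,418),.082),("S",(200,452),.068)):
    print(n,bp(np.array(uv)/3.7+[250,165],MT,T,h))
for n,uv,h in (("L",(173,360),.082),("S",(72,232),.068)):
    print("side",n,bp(np.array(uv)/2.3+[235,150],MS,S,h))
E
```

```text
L (array([-0.01087445, -0.09850305,  0.082     ]), array([ 0.46999464, -0.2842062 ,  0.1177215 ]))
S (array([-0.01470521,  0.10111133,  0.068     ]), array([ 0.43000434, -0.08862334,  0.10341424]))
side L (array([-0.01113211, -0.10824302,  0.082     ]), array([ 0.4718343 , -0.29377371,  0.1176126 ]))
side S (array([-0.01190744,  0.09014075,  0.068     ]), array([ 0.4348113 , -0.0988055 ,  0.10459663]))
```

send_rows(plan=[[[0.7,-0.95,1,0.444,-1],[0.7,-0.95,1,0.444,-1],[0.7,-0.95,1,0.444,-1],[0.7,-0.95,1,0.444,-1],[0.7,-0.95,0,0.444,-1],[0.7,-0.95,0,0.444,-1],[0.7,-0.95,0,0.444,-1],[0.7,-0.95,0,0.444,-1],[0.7,-0.95,0,0.444,-1],[0.7,-0.95,0,0.444,-1],[0.7,-0.95,0,0.444,-1],[0.7,-0.95,0,0.444,-1]]])

```text
time_s: 2.6
position: [0.4485, 0.2502, 0.3598]
tcp_rot: [[-0.977, -0.214, 0.0], [-0.214, 0.977, 0.0], [-0.0, 0.0, -1.0]]
force: [1.1, 0.7, -0.3]
opening: 0.996
```

send_rows(plan=[[[0,-1,0,0,-1],[0,-1,0,0,-1],[0,-1,0,0,-1],[0,-1,0,0,-1],[0,-1,0,0,-1],[0,-1,0,0,-1],[0,-1,0,0,-1],[0,-1,0,0,-1],[0,-1,0,0,-1],[0,-1,0,0,-1],[0,-1,0,0,-1],[0,-1,0,0,-1],[0,-1,0,0,-1],[0,-1,0,0,-1],[0,-1,-1,0,-1],[0,-1,-1,0,-1],[0.1,-1,-1,0,-1],[0.1,-0.9,-1,0,-1],[0,0,0,0,-1]]])

```text
time_s: 4.5
position: [0.4525, -0.2874, 0.2356]
tcp_rot: [[-0.978, -0.209, -0.005], [-0.209, 0.978, 0.004], [0.004, 0.005, -1.0]]
force: [-0.7, 0.3, -1.0]
opening: 1.002
```

send_rows(plan=[[[0,0,-1,0,-1],[0,0,-1,0,-1],[0,0,-1,0,-1],[0,0,-1,0,-1],[0,0,0,0,-1]]])

```text
time_s: 5.0
position: [0.4522, -0.2831, 0.1173]
tcp_rot: [[-0.977, -0.213, -0.005], [-0.213, 0.977, 0.005], [0.004, 0.006, -1.0]]
force: [-0.7, 1.1, -0.4]
opening: 1.001
```

```bash
cat > look.py <<'E'
import sys,cv2
from rig import imaging,bot
n=sys.argv[1]
t=imaging.capture("top")["img"]; s=imaging.capture("side")["img"]
f=lambda im:cv2.convertScaleAbs(cv2.resize(im,None,fx=1.95,fy=1.95,interpolation=cv2.INTER_CUBIC),alpha=1.6)
cv2.imwrite(f"pics/{n}.png",cv2.hconcat([f(t[150:350,240:440+40]),cv2.resize(f(s[150:400,235:435]),(312,390))]))
st=bot.read_state(); print(st["time_s"],st["position"],st["force"],st["opening"])
E
python3 look.py a1
```

```text
5.1 [ 0.45423745 -0.28520621  0.12038288] [ 0.89644556 -0.27318975 -0.07721601] 0.9991411940676268
```

View pics/a1.png

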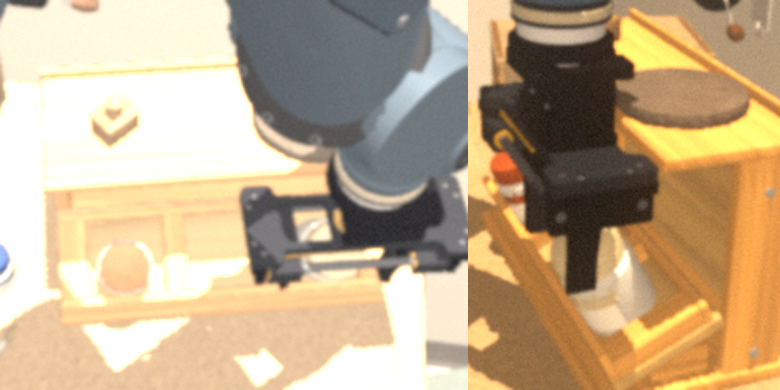

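send_rows(plan=[[[0.15,0,0,0,-1],[0.15,0,0,0,-1],[0.1,0,0,0,-1],[0,0,0,0,-1]]])

```text
time_s: 5.5
position: [0.4664, -0.2858, 0.1204]
tcp_rot: [[-0.977, -0.213, 0.001], [-0.213, 0.977, -0.001], [-0.001, -0.002, -1.0]]
force: [-0.6, -0.4, -0.9]
opening: 0.999
```

```bash
python3 look.py a2; python3 -c "
from rig import bot
from geo import *
P=np.load('P.npy')
for i in range(3):
  s=bot.read_state(); print(world2rack(s['position'],P)*1e3,s['joint_positions'])"
```

```text
5.6 [ 0.46620018 -0.28555991  0.11995288] [-0.62010251 -0.30702446 -0.14508963] 1.0001544758305543
[[-48.50565248 -99.02031431 119.95287845]] [-4.32127494e+01  3.41145504e+01  9.94432784e+01  2.49341919e-02
  4.63849024e+01 -1.45468488e+02]
[[-48.50565248 -99.02031431 119.95287845]] [-4.32127494e+01  3.41145504e+01  9.94432784e+01  2.49341919e-02
  4.63849024e+01 -1.45468488e+02]
[[-48.50565248 -99.02031431 119.95287845]] [-4.32127494e+01  3.41145504e+01  9.94432784e+01  2.49341919e-02
  4.63849024e+01 -1.45468488e+02]
```

View pics/a2.png

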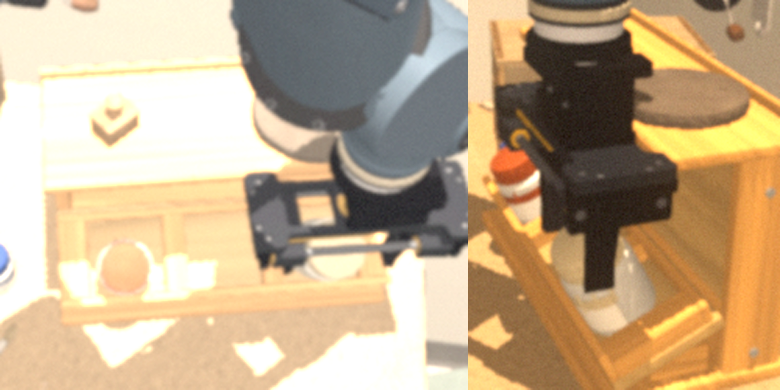

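send_rows(plan=[[[0.065,0.015,0,0,-1],[0,0,0,0,-1]]])

```text
time_s: 5.8
position: [0.4661, -0.2851, 0.1195]
tcp_rot: [[-0.977, -0.215, -0.004], [-0.215, 0.977, 0.0], [0.004, 0.001, -1.0]]
force: [-6.1, -3.4, 2.0]
opening: 0.998
```

send_rows(plan=[[[-0.04,-0.01,0,0,-1],[0,0,0,0,1],[0,0,0,0,1],[0,0,0,0,1],[0,0,0,0,1],[0,0,0,0,1],[0,0,0,0,1]]])

```text
time_s: 6.5
position: [0.4662, -0.2852, 0.1193]
tcp_rot: [[-0.977, -0.213, -0.001], [-0.213, 0.977, 0.0], [0.001, 0.001, -1.0]]
force: [-4.6, -1.1, -0.5]
opening: 0.604
```

```bash
python3 look.py a3
```

```text
6.6 [ 0.46615249 -0.2851886   0.11932717] [-4.54722186 -1.33016164 -0.12767678] 0.6059541974391951
```

View pics/a3.png

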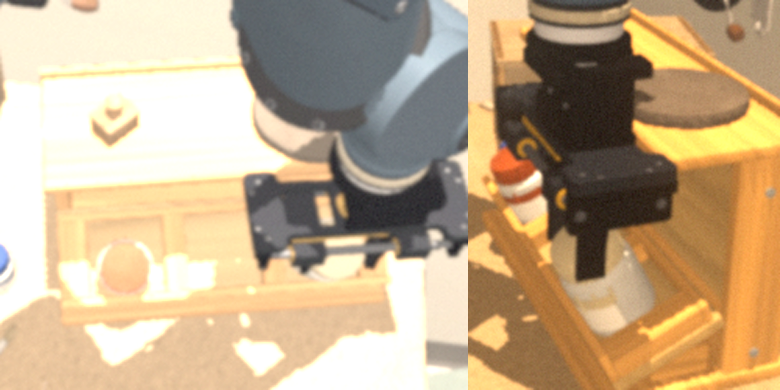

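send_rows(plan=[[[-0.14,-0.03,0.3,0,1],[-0.14,-0.03,0.3,0,1],[-0.14,-0.03,0.3,0,1],[-0.14,-0.03,0.3,0,1],[0,0,0,0,1]]])

```text
time_s: 7.1
position: [0.4501, -0.2897, 0.1573]
tcp_rot: [[-0.977, -0.212, 0.002], [-0.212, 0.977, -0.002], [-0.002, -0.003, -1.0]]
force: [-0.5, 0.8, -3.4]
opening: 0.604
```

```bash
python3 look.py a4
```

```text
7.2 [ 0.44992128 -0.28915595  0.15611541] [ 0.40133892 -0.23782856 -2.93396654] 0.6093946390181156
```

View pics/a4.png

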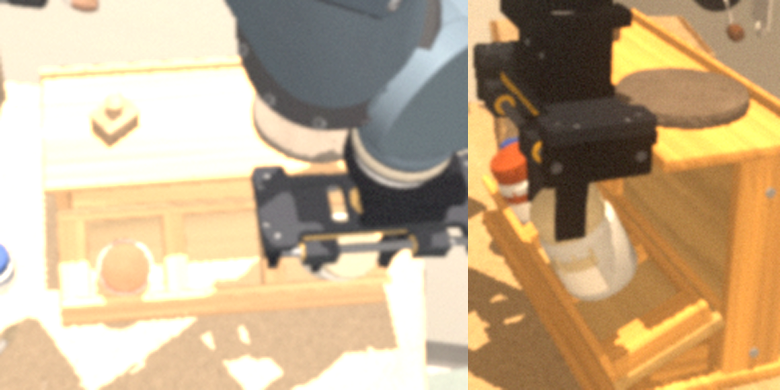

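send_rows(plan=[[[-0.1,0.46,0,0,1],[-0.1,0.46,0,0,1],[-0.1,0.46,0,0,1],[-0.1,0.46,0,0,1],[-0.1,0.46,0,0,1],[-0.1,0.46,0,0,1],[-0.1,0.46,0,0,1],[0,0,0,0,1]]])

```text
time_s: 8.0
position: [0.4274, -0.1897, 0.1554]
tcp_rot: [[-0.977, -0.214, -0.002], [-0.214, 0.977, 0.002], [0.002, 0.003, -1.0]]
force: [-0.6, -0.1, -3.8]
opening: 0.608
```

```bash
python3 look.py a5;python3 -c "
from rig import bot
from geo import *
P=np.load('P.npy')
s=bot.read_state(); print(world2rack(s['position'],P)*1e3)
import cv2
from rig import imaging
i=imaging.capture('side')['img'];cv2.imwrite('pics/a5s.png',cv2.convertScaleAbs(cv2.resize(i[130:330,235:435],None,fx=3,fy=3,interpolation=2),alpha=1.5))"
```

```text
8.1 [ 0.42916368 -0.19232568  0.15572689] [-0.10122826 -0.41281581 -3.26427095] 0.6056741613227136
[[-6.49036312e+01 -4.84402210e-02  1.55726894e+02]]
```

View pics/a5s.png

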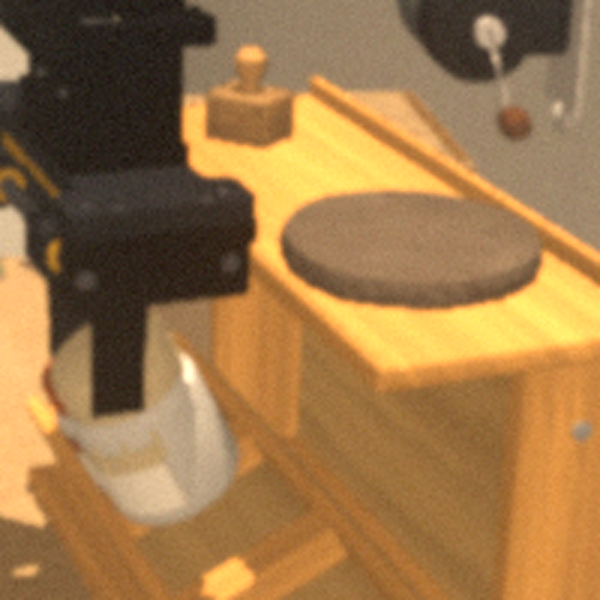

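send_rows(plan=[[[0.05,0.01,0,0,1],[0.14,0.03,-0.3,0,1],[0.14,0.03,-0.3,0,1],[0.14,0.03,-0.3,0,1],[0,0,0,0,1]]])

```text
time_s: 8.65
position: [0.4428, -0.1889, 0.1268]
tcp_rot: [[-0.977, -0.213, -0.002], [-0.213, 0.977, 0.002], [0.002, 0.002, -1.0]]
force: [-0.1, 0.9, -3.3]
opening: 0.606
```

send_rows(plan=[[[0.04,0.01,-0.1,0,1],[0.03,0.01,-0.1,0,1],[0,0,0,0,1]]])

```text
time_s: 8.95
position: [0.4444, -0.1885, 0.1222]
tcp_rot: [[-0.977, -0.213, -0.001], [-0.213, 0.977, 0.001], [0.001, 0.001, -1.0]]
force: [-1.8, 0.0, -3.5]
opening: 0.611
```

send_rows(plan=[[[0,0,0,0,0.1],[0,0,0,0,-1],[0,0,0,0,-1],[0,0,0,0,-1],[-0.3,-0.06,0.3,0,-1],[-0.3,-0.06,1,0,-1],[-0.1,0,1,0,-1],[0,0,1,0,-1],[-0.25,0.82,0,0,-1],[-0.25,0.82,0,0,-1],[-0.17,0.82,0,0,-1],[-0.17,0.82,0,0,-1],[0,0,0,0,-1]]])

```text
time_s: 10.25
position: [0.3978, -0.0915, 0.2225]
tcp_rot: [[-0.977, -0.214, 0.001], [-0.214, 0.977, 0.001], [-0.002, 0.001, -1.0]]
force: [0.2, -0.4, -0.3]
opening: 1.001
```

```bash
python3 look.py a6;python3 -c "
from rig import bot,mark_of
from geo import *
P=np.load('P.npy')
s=bot.read_state(); print(world2rack(s['position'],P)*1e3)
for c in ('top','side'):
  for n in ('large_jar_centre','small_jar_centre'):
    r=mark_of(c,n); print(c,n,[(rack2deck(world2rack(q['at'],P)).round(4),q['conf']) for q in r[:2]])
"
```

```text
10.35 [ 0.39979977 -0.09428904  0.22261101] [ 0.27241715 -0.04219653  0.17820661] 1.0013820510615374
[[-72.78434987 101.98741013 222.61101059]]
top large_jar_centre [(array([[-0.0089,  0.0039,  0.0401]]), 0.79)]
top small_jar_centre [(array([[-0.0122,  0.1004,  0.0312]]), 0.57), (array([[-0.0214,  0.0021, -0.0373]]), 0.54)]
side large_jar_centre [(array([[-0.0097,  0.0045,  0.0431]]), 0.62)]
side small_jar_centre [(array([[-0.013 ,  0.1016,  0.0411]]), 0.7)]
```

View pics/a6.png

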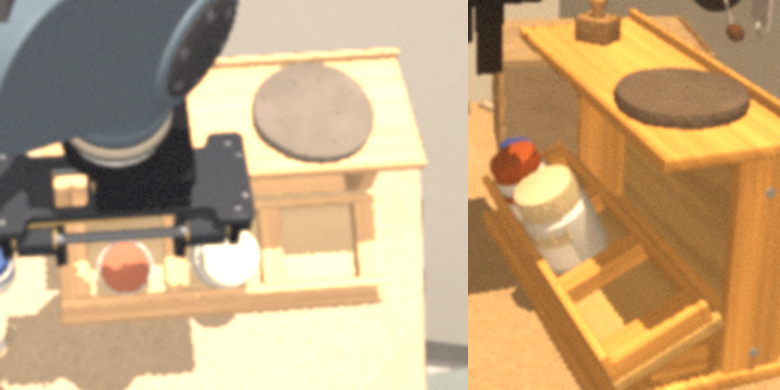

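send_rows(plan=[[[0.1,0.02,-1,0,-0.6],[0.1,0.02,-1,0,-0.6],[0.06,0.02,-1,0,-0.6],[0,0,-0.85,0,-0.6],[0,0,0,0,-0.6]]])

```text
time_s: 11.05
position: [0.4053, -0.0921, 0.1036]
tcp_rot: [[-0.977, -0.211, -0.006], [-0.211, 0.977, 0.003], [0.005, 0.004, -1.0]]
force: [-0.2, 0.4, 0.4]
opening: 0.802
```

```bash
python3 look.py a7;python3 -c "
from rig import bot
from geo import *
P=np.load('P.npy')
s=bot.read_state(); print(world2rack(s['position'],P)*1e3)"
```

```text
11.15 [ 0.40672991 -0.09265897  0.10589843] [1.05178904 0.4017706  0.05601125] 0.8005802659507966
[[-65.66612432 102.10901387 105.89842602]]
```

View pics/a7.png

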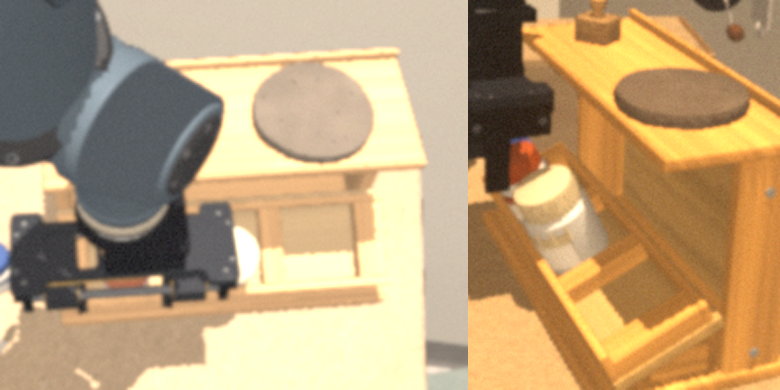

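send_rows(plan=[[[0.2,0.04,0,0,-0.6],[0.2,0.04,0,0,-0.6],[0.1,0.02,0,0,-0.6],[0.06,0.01,0,0,-0.6],[0,0,0,0,-0.6]]])

```text
time_s: 11.65
position: [0.4232, -0.0886, 0.1064]
tcp_rot: [[-0.977, -0.212, -0.0], [-0.212, 0.977, 0.0], [0.0, 0.0, -1.0]]
force: [-1.1, 0.2, 1.0]
opening: 0.796
```

```bash
python3 look.py a8;python3 -c "
from rig import bot
from geo import *
P=np.load('P.npy')
s=bot.read_state(); print(world2rack(s['position'],P)*1e3)"
```

```text
11.75 [ 0.42318195 -0.08865774  0.10619322] [-2.39456277 -0.03416124  0.48741607] 0.7982956188223724
[[-48.73965005 102.52615892 106.19321889]]
```

View pics/a8.png

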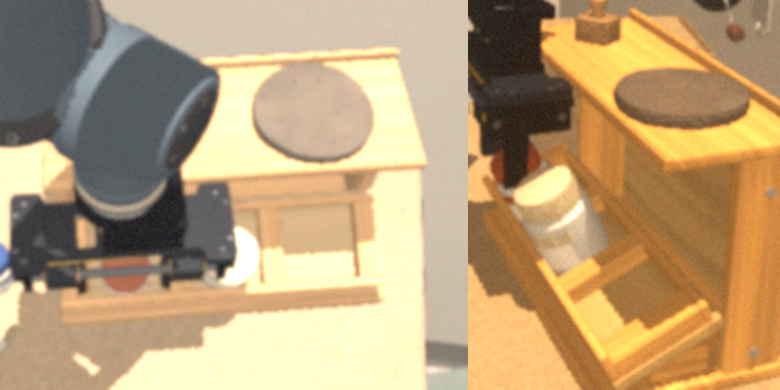

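send_rows(plan=[[[0.02,0.005,0,0,-0.6],[0,0,0,0,1],[0,0,0,0,1],[0,0,0,0,1],[0,0,0,0,1],[0,0,0,0,1],[0,0,0,0,1]]])

```text
time_s: 12.45
position: [0.4231, -0.0885, 0.1059]
tcp_rot: [[-0.977, -0.212, -0.002], [-0.212, 0.977, 0.001], [0.001, 0.001, -1.0]]
force: [-5.6, -1.0, 2.0]
opening: 0.516
```

send_rows(plan=[[[-0.07,-0.015,0.15,0,1],[-0.07,-0.015,0.15,0,1],[-0.07,-0.015,0.15,0,1],[0,0,0,0,1]]])

```text
time_s: 12.85
position: [0.4181, -0.0903, 0.1202]
tcp_rot: [[-0.977, -0.213, 0.002], [-0.213, 0.977, -0.001], [-0.001, -0.001, -1.0]]
force: [0.5, -0.0, -1.6]
opening: 0.514
```

```bash
cat > look2.py <<'E'
import sys,cv2
from rig import imaging,bot
i=imaging.capture('side')['img'];cv2.imwrite(f'pics/{sys.argv[1]}.png',cv2.convertScaleAbs(cv2.resize(i[130:330,210:410],None,fx=3,fy=3,interpolation=2),alpha=1.5))
st=bot.read_state(); print(st["time_s"],st["position"],st["force"],st["moment"],st["opening"])
E
python3 look2.py b1
```

```text
12.9 [ 0.41806038 -0.09024128  0.11999358] [-0.37806652 -0.20552363 -2.2186687 ] [ 0.02647839  0.04948575 -0.02467867] 0.5170330381371627
```

View pics/b1.png

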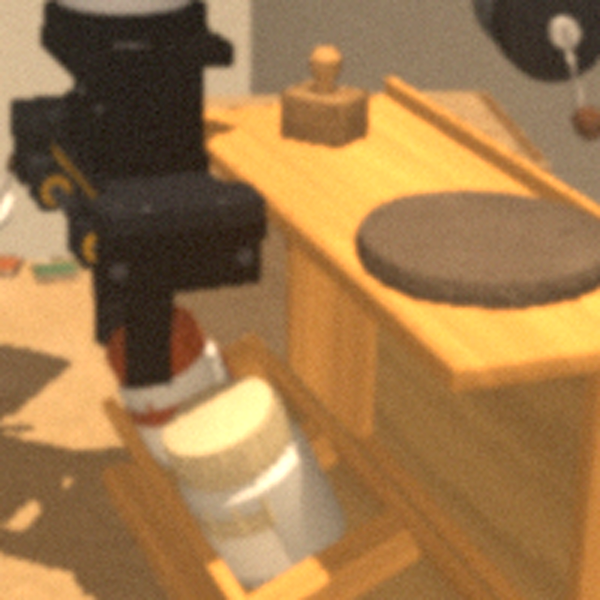

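send_rows(plan=[[[-0.14,-0.03,0.3,0,1],[-0.14,-0.03,0.3,0,1],[-0.14,-0.03,0.3,0,1],[-0.1,-0.02,0.4,0,1],[0,0,0.5,0,1],[0,0,0.6,0,1],[0,0,0.6,0,1],[0,0,0.5,0,1],[0,0,0.4,0,1],[0,0,0.2,0,1],[0,0,0,0,1]]])

```text
time_s: 14.0
position: [0.4022, -0.0935, 0.2435]
tcp_rot: [[-0.977, -0.212, 0.002], [-0.212, 0.977, -0.001], [-0.002, -0.002, -1.0]]
force: [-0.4, 0.5, -1.8]
opening: 0.521
```

```bash
python3 look2.py b2;python3 -c "
from rig import bot
from geo import *
P=np.load('P.npy')
s=bot.read_state(); print(world2rack(s['position'],P)*1e3)"
```

```text
14.05 [ 0.40184619 -0.0933159   0.24286129] [ 0.43835757 -0.43411459 -2.35414265] [ 0.00327325  0.04511674 -0.0366767 ] 0.513770270585576
[[-70.57797358 102.50390033 242.86129355]]
```

View pics/b2.png

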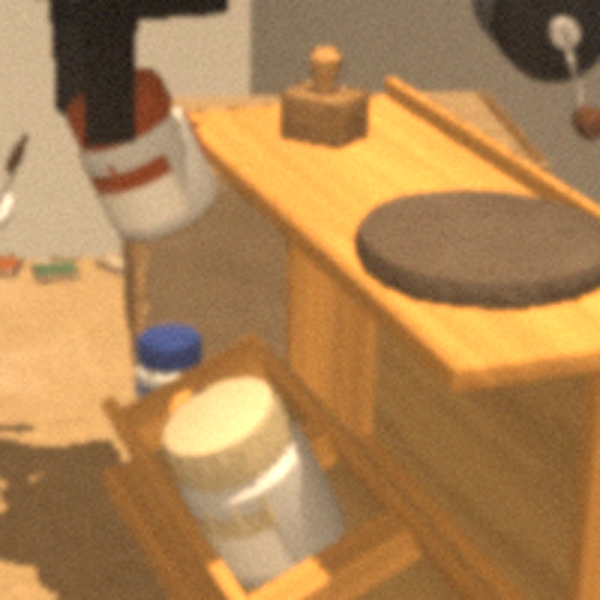

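send_rows(plan=[[[-0.2,-0.04,0,0,1],[-0.25,-0.05,0,0,1],[-0.05,-0.3,0,0,1],[0.1,-0.6,0,0,1],[0.13,-0.7,0,0,1],[0.15,-0.7,0,0,1],[0.15,-0.7,0,0,1],[0.15,-0.7,0,0,1],[0.15,-0.7,0,0,1],[0.15,-0.7,0,0,1],[0.15,-0.7,0,0,1],[0.15,-0.6,0,0,1],[0.13,-0.5,0,0,1],[0.06,-0.33,0,0,1],[0,0,0,0,1]]])

```text
time_s: 15.55
position: [0.4313, -0.3144, 0.2423]
tcp_rot: [[-0.977, -0.211, 0.0], [-0.211, 0.977, -0.0], [-0.0, -0.0, -1.0]]
force: [0.6, -0.2, -1.5]
opening: 0.521
```

```bash
python3 look2.py b3;python3 -c "
from rig import bot
from geo import *
P=np.load('P.npy')
s=bot.read_state(); print(world2rack(s['position'],P)*1e3)"
```

```text
15.6 [ 0.43089683 -0.31310012  0.24219139] [-0.07332478  1.57901544 -1.60994653] [ 0.05569366  0.05057756 -0.02183876] 0.5184097474084064
[[ -88.85116391 -118.43756477  242.1913898 ]]
```

View pics/b3.png

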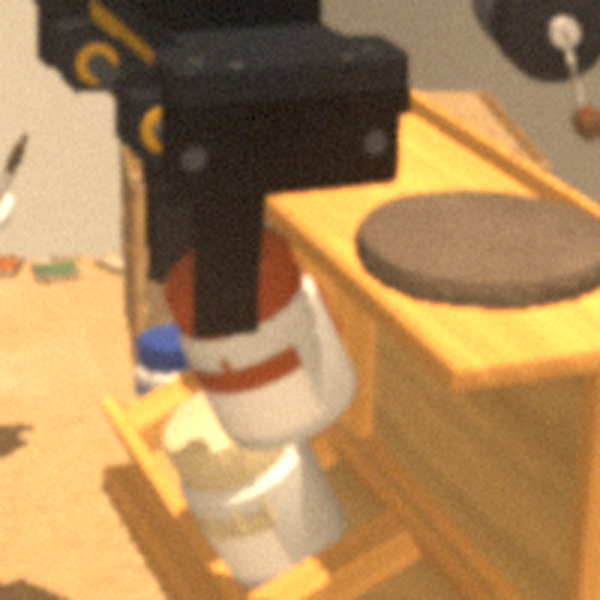

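send_rows(plan=[[[-0.07,0.33,0,0,1],[-0.07,0.33,-0.3,0,1],[0,0,-0.7,0,1],[0,0,-0.8,0,1],[0,0,-0.8,0,1],[0,0,-0.55,0,1],[0.2,0.04,0,0,1],[0.3,0.07,0,0,1],[0.2,0.04,0,0,1],[0,0,0,0,1]]])

```text
time_s: 16.6
position: [0.4499, -0.2889, 0.1492]
tcp_rot: [[-0.977, -0.214, 0.003], [-0.214, 0.977, -0.002], [-0.002, -0.003, -1.0]]
force: [0.6, -0.8, -1.6]
opening: 0.516
```

```bash
python3 look2.py b4;python3 -c "
from rig import bot
from geo import *
P=np.load('P.npy')
s=bot.read_state(); print(world2rack(s['position'],P)*1e3)"
```

```text
16.65 [ 0.44913352 -0.28875017  0.1490211 ] [-0.33909797  0.3796655  -1.80390556] [0.01353711 0.09376388 0.05061949] 0.5150762474563337
[[-65.8605669  -98.51448452 149.02110464]]
```

View pics/b4.png

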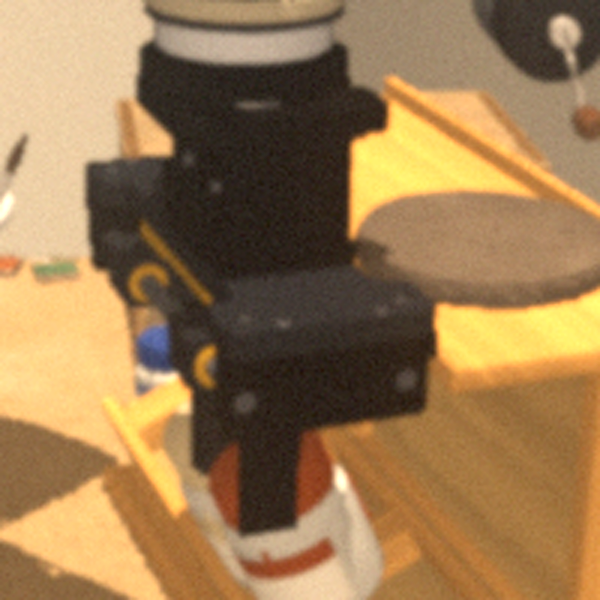

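send_rows(plan=[[[0.13,0.03,-0.31,0,1],[0.13,0.03,-0.31,0,1],[0.13,0.03,-0.31,0,1],[0,0,0,0,1]]])

```text
time_s: 17.05
position: [0.4601, -0.2856, 0.1187]
tcp_rot: [[-0.977, -0.212, -0.0], [-0.212, 0.977, 0.001], [0.0, 0.001, -1.0]]
force: [1.4, 0.5, -1.6]
opening: 0.517
```

send_rows(plan=[[[0.09,0.02,-0.2,0,1],[0.03,0.01,-0.1,0,1],[0,0,0,0,1]]])

```text
time_s: 17.35
position: [0.4637, -0.2851, 0.1108]
tcp_rot: [[-0.977, -0.212, 0.001], [-0.212, 0.977, -0.0], [-0.0, -0.0, -1.0]]
force: [2.1, 0.4, -0.8]
opening: 0.518
```

```bash
python3 look2.py b5;python3 -c "
from rig import bot
from geo import *
P=np.load('P.npy')
s=bot.read_state(); print(world2rack(s['position'],P)*1e3)"
```

```text
17.4 [ 0.46354082 -0.28512496  0.11094341] [ 1.35657875  0.80957691 -1.44109585] [ 0.04856569 -0.45992426 -0.03201171] 0.5146233937586957
[[-51.01204957 -98.03067216 110.94341213]]
```

View pics/b5.png

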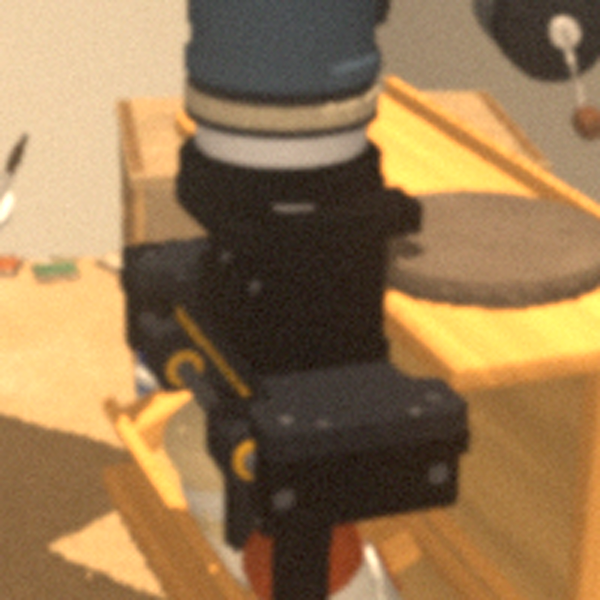

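send_rows(plan=[[[0,0,0,0,0.1],[0,0,0,0,-0.7],[0,0,0,0,-0.7],[0,0,0,0,-0.7],[-0.3,-0.06,0.3,0,-0.7],[-0.3,-0.06,1,0,-0.7],[0,0,1,0,-0.7],[0,0,1,0,-0.7],[-0.4,0.6,0.5,0,-0.7],[-0.3,0.9,0.2,0,-0.7],[-0.2,0.9,0,0,-1],[-0.2,0.9,0,0,-1],[0,0,0,0,-1]]])

```text
time_s: 18.7
position: [0.4095, -0.186, 0.2315]
tcp_rot: [[-0.977, -0.214, -0.003], [-0.214, 0.977, 0.003], [0.002, 0.003, -1.0]]
force: [0.1, -1.0, -0.8]
opening: 0.981
```

```bash
python3 look.py b6;python3 -c "
from rig import bot,mark_of
from geo import *
P=np.load('P.npy')
s=bot.read_state(); print(world2rack(s['position'],P)*1e3)
for c in ('top','side'):
  for n in ('large_jar_centre','small_jar_centre'):
    r=mark_of(c,n); print(c,n,[(rack2deck(world2rack(q['at'],P)).round(4),q['conf']) for q in r[:2]])
"
```

```text
18.8 [ 0.41194831 -0.18962591  0.23183697] [ 0.3119256  -0.10808319  0.28553931] 0.9937808031825092
[[-81.15337141   6.244714   231.83696684]]
top large_jar_centre [(array([[-0.0072,  0.0015,  0.043 ]]), 0.66)]
top small_jar_centre [(array([[-0.0109, -0.1   ,  0.0355]]), 0.94)]
side large_jar_centre [(array([[-0.0099, -0.0006,  0.0414]]), 0.67)]
side small_jar_centre [(array([[-0.0142, -0.099 ,  0.0369]]), 0.56)]
```

View pics/b6.png

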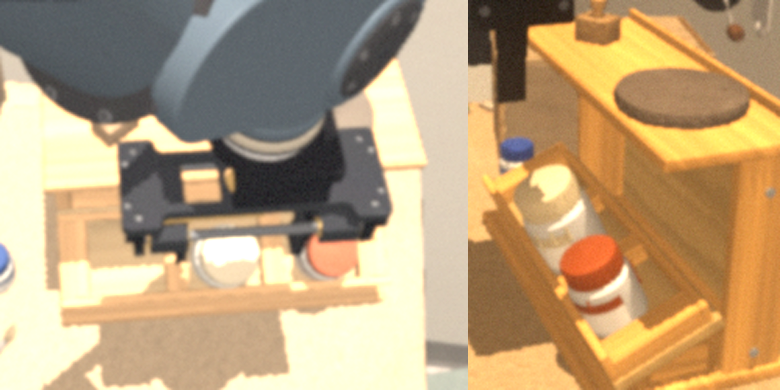

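send_rows(plan=[[[0.16,0,-0.94,0,-0.8],[0.16,0,-0.94,0,-0.8],[0.16,-0.02,-0.94,0,-0.8],[0.16,-0.02,-0.94,0,-0.8],[0,0,0,0,-0.8],[0.18,0.04,0,0,-0.8],[0.18,0.04,0,0,-0.8],[0,0,0,0,-0.8]]])

```text
time_s: 19.8
position: [0.4441, -0.1893, 0.1198]
tcp_rot: [[-0.977, -0.213, 0.004], [-0.213, 0.977, -0.003], [-0.003, -0.003, -1.0]]
force: [0.3, -0.1, 0.7]
opening: 0.897
```

```bash
python3 look.py c1;python3 -c "
from rig import bot
from geo import *
P=np.load('P.npy')
s=bot.read_state(); print(world2rack(s['position'],P)*1e3)"
```

```text
19.9 [ 0.44299745 -0.18876764  0.11953113] [ 0.63193479  0.35242758 -0.70847002] 0.89848609207623
[[-50.62983466   0.49148725 119.53112555]]
```

View pics/c1.png

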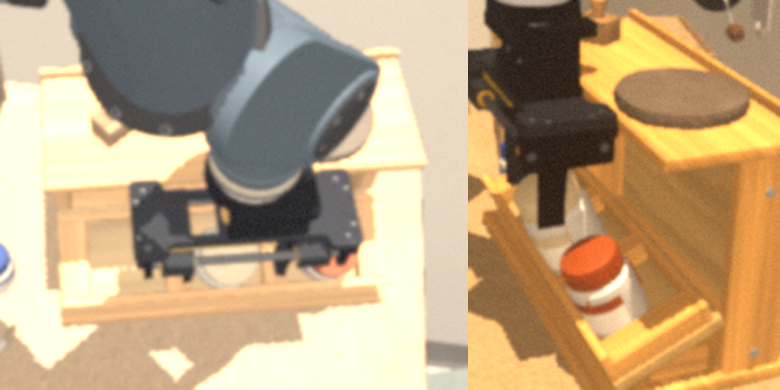

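Advance 2 mm and grip.

send_rows(plan=[[[0.065,0.015,0,0,-0.8],[0,0,0,0,-0.8],[0,0,0,0,1],[0,0,0,0,1],[0,0,0,0,1],[0,0,0,0,1],[0,0,0,0,1],[0,0,0,0,1]]])

```text
time_s: 20.7
position: [0.4441, -0.1877, 0.1183]
tcp_rot: [[-0.977, -0.212, -0.0], [-0.212, 0.977, 0.001], [0.0, 0.001, -1.0]]
force: [0.3, 0.5, -0.1]
opening: 0.603
```

send_rows(plan=[[[-0.14,-0.03,0.3,0,1],[-0.14,-0.03,0.3,0,1],[0,0,0,0,1]]])

```text
time_s: 21.0
position: [0.4356, -0.1901, 0.1375]
tcp_rot: [[-0.977, -0.212, 0.001], [-0.212, 0.977, -0.001], [-0.001, -0.001, -1.0]]
force: [0.3, 0.6, -1.8]
opening: 0.601
```

```bash
python3 look2.py c2;python3 -c "
from rig import bot
from geo import *
P=np.load('P.npy')
s=bot.read_state(); print(world2rack(s['position'],P)*1e3)"
```

```text
21.05 [ 0.43576514 -0.1901395   0.13714945] [ 0.49143571 -0.18650972 -3.00680416] [ 0.08562417 -0.11674407  0.04071493] 0.6052722579936248
[[-57.98852201   0.68636552 137.14944958]]
```

View pics/c2.png

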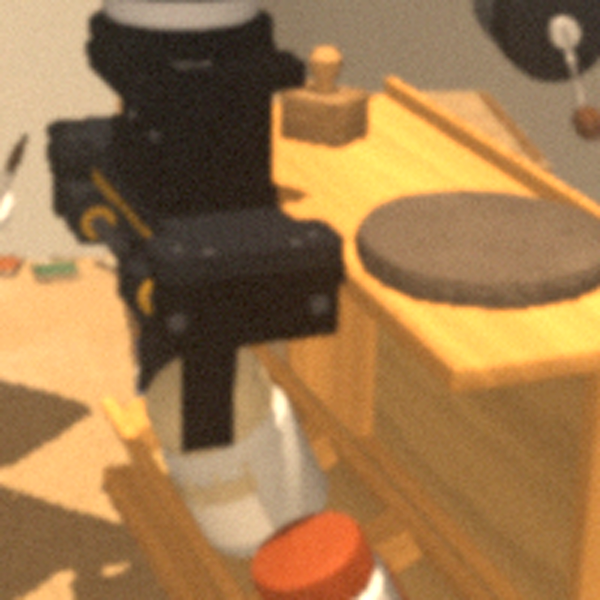

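send_rows(plan=[[[-0.14,-0.03,0.3,0,1],[-0.14,-0.03,0.3,0,1],[-0.1,0.3,0.05,0,1],[-0.1,0.48,0,0,1],[-0.1,0.5,0,0,1],[-0.1,0.5,0,0,1],[-0.1,0.5,0,0,1],[-0.1,0.5,0,0,1],[-0.09,0.4,0,0,1],[0,0,0,0,1]]])

```text
time_s: 22.05
position: [0.4054, -0.094, 0.1557]
tcp_rot: [[-0.977, -0.215, -0.002], [-0.215, 0.977, 0.001], [0.002, 0.002, -1.0]]
force: [-0.3, 0.3, -4.4]
opening: 0.597
```

```bash
python3 look2.py c3;python3 -c "
from rig import bot
from geo import *
P=np.load('P.npy')
s=bot.read_state(); print(world2rack(s['position'],P)*1e3)"
```

```text
22.1 [ 0.40647355 -0.09525563  0.15581973] [ 0.15675554  0.53958547 -3.41511893] [ 0.00687045  0.07914496 -0.00902886] 0.6050624039770269
[[-66.46792354  99.62597865 155.81972887]]
```

View pics/c3.png

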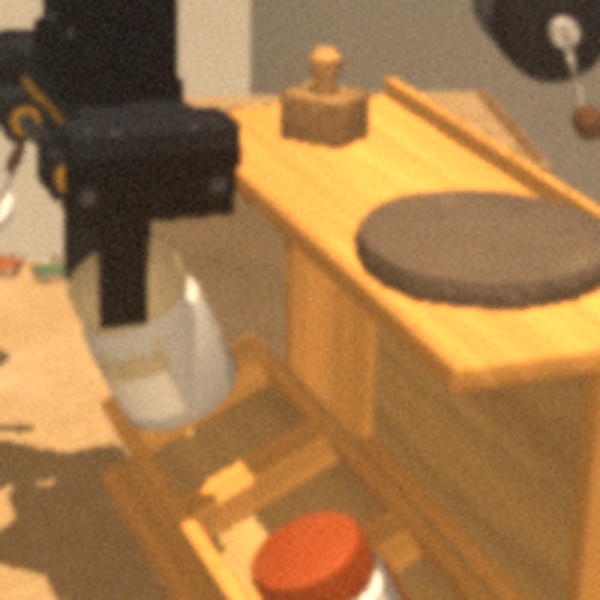

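send_rows(plan=[[[0.05,-0.02,0,0,1],[0.14,0.02,-0.3,0,1],[0.14,0.03,-0.3,0,1],[0.14,0.03,-0.3,0,1],[0,0,0,0,1],[0.06,0.01,-0.17,0,1],[0,0,0,0,1]]])

```text
time_s: 22.8
position: [0.4226, -0.0941, 0.1232]
tcp_rot: [[-0.977, -0.212, -0.001], [-0.212, 0.977, 0.0], [0.001, 0.001, -1.0]]
force: [-0.1, 0.2, -4.5]
opening: 0.603
```

```bash
python3 look2.py c4;python3 -c "
from rig import bot
from geo import *
P=np.load('P.npy')
s=bot.read_state(); print(world2rack(s['position'],P)*1e3)"
```

```text
22.85 [ 0.42253215 -0.09405755  0.12345306] [ 0.70688564 -0.69152849 -3.82156246] [0.06963459 0.10933002 0.0453144 ] 0.6034236169232919
[[-50.52104958  97.38740108 123.4530572 ]]
```

View pics/c4.png

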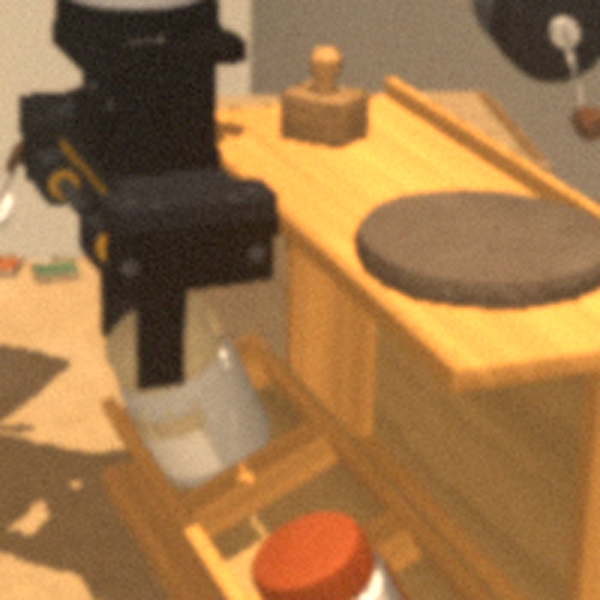

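Lower 2–3 mm more, release, retreat clear.

send_rows(plan=[[[0.03,0.01,-0.08,0,1],[0,0,0,0,1],[0,0,0,0,0.1],[0,0,0,0,-0.8],[0,0,0,0,-0.8],[0,0,0,0,-0.8],[-0.3,-0.06,0.3,0,-0.8],[-0.3,-0.06,1,0,-0.8],[0,0,1,0,-0.8],[0,0,1,0,-0.8],[0,0,1,0,-0.8],[0,0.5,1,0,-0.8],[0,1,0.5,0,-0.8],[0,1,0,0,-0.8],[0,1,0,0,-0.8],[0,1,0,0,-0.8],[0,1,0,0,-0.8],[0,1,0,0,-0.8],[0,1,0,0,-0.8],[0,0,0,0,-0.8]]])

```text
time_s: 24.85
position: [0.4045, 0.1298, 0.2959]
tcp_rot: [[-0.976, -0.216, 0.001], [-0.216, 0.976, 0.001], [-0.001, 0.001, -1.0]]
force: [-0.6, -0.4, 0.6]
opening: 0.897
```

```bash
python3 look.py d1;python3 -c "
from rig import bot,mark_of
from geo import *
P=np.load('P.npy')
for c in ('top','side'):
  for n in ('large_jar_centre','small_jar_centre'):
    r=mark_of(c,n); print(c,n,[(rack2deck(world2rack(q['at'],P)).round(4),q['conf']) for q in r[:2]])
  for n in ('stamp','disc','spare_jar'):
    r=mark_of(c,n); print(c,n,[(np.round(q['at'],4),q['conf']) for q in r[:2]])
"; python3 look2.py d1s
```

```text
24.95 [0.40490835 0.12756303 0.29569893] [-0.73825893  0.24671594  0.19168394] 0.8977616304632672
top large_jar_centre [(array([[-0.0096,  0.0978,  0.0398]]), 0.61), (array([[0.1106, 0.1075, 0.1269]]), 0.41)]
top small_jar_centre [(array([[-0.0107, -0.1011,  0.0329]]), 0.93)]
top stamp [(array([ 0.512 , -0.0666,  0.2096]), 0.88), (array([ 0.5056, -0.2829,  0.0442]), 0.75)]
top disc []
top spare_jar [(array([0.4512, 0.0538, 0.0012]), 0.89)]
side large_jar_centre [(array([[-0.0103,  0.0971,  0.0451]]), 0.78)]
side small_jar_centre [(array([[-0.0094, -0.1023,  0.0379]]), 0.58)]
side stamp [(array([ 0.5154, -0.0636,  0.2089]), 0.56)]
side disc []
side spare_jar [(array([ 0.4882, -0.283 ,  0.0772]), 0.71), (array([ 0.492 , -0.1832, -0.0028]), 0.19)]
25.5 [0.40560412 0.12731891 0.29531767] [ 0.57172699 -0.32247714 -0.14355086] [ 0.02713429  0.01288978 -0.03630027] 0.9037683085510926
```

View pics/d1.png

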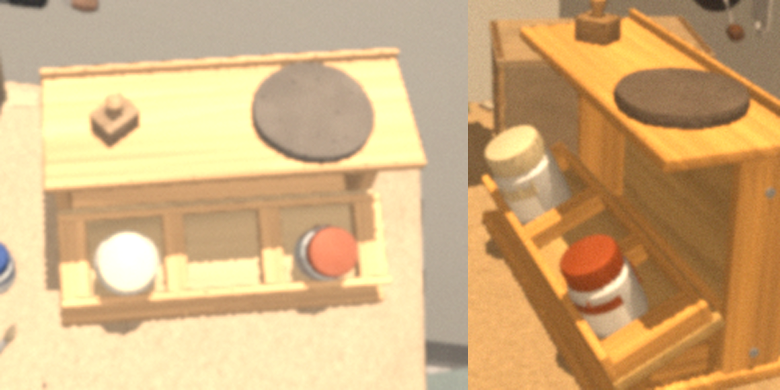

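View pics/d1s.png

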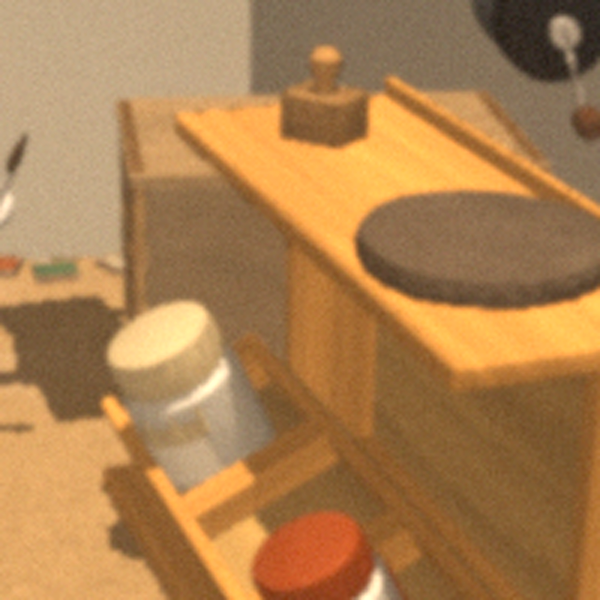

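```bash
python3 - <<'E'
from geo import *
from rig import imaging
P=np.load("P.npy"); D=np.load("cams.npz")
out=[]
for c,M,T,(r0,r1,q0,q1) in (("top",MT,D["T"],(230,330,255,455)),("side",MS,D["S"],(220,370,235,385))):
    im=imaging.capture(c)["img"]; k=4
    im=cv2.convertScaleAbs(cv2.resize(im,None,fx=k,fy=k,interpolation=2),alpha=1.4)
    for x,y,H,R,col in ((-.0105,.098,.082,.027,(255,0,0)),(-.0125,-.1,.068,.024,(0,255,0))):
        for h,r in ((H,R),(0.059 if H>.07 else .049,.031 if H>.07 else .0275)):
            t=np.linspace(0,2*np.pi,60); pts=np.c_[x+r*np.cos(t),y+r*np.sin(t),0*t+h]
            uv=(proj(rack2world(deck2rack(pts),P),M,T)+.5)*k
            cv2.polylines(im,[uv.astype(int)],True,col,1)
    out.append(im[r0*k:r1*k,q0*k:q1*k])
cv2.imwrite("pics/ov_t.png",out[0]); cv2.imwrite("pics/ov_s.png",out[1])
E
```

```text
(no output)
```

View pics/ov_t.png

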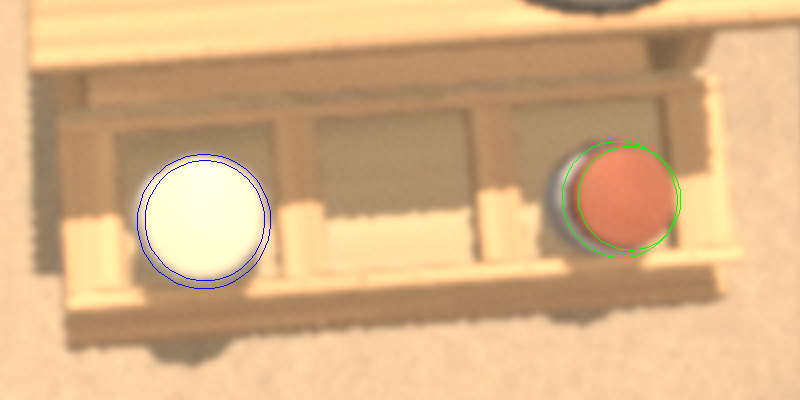

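View pics/ov_s.png

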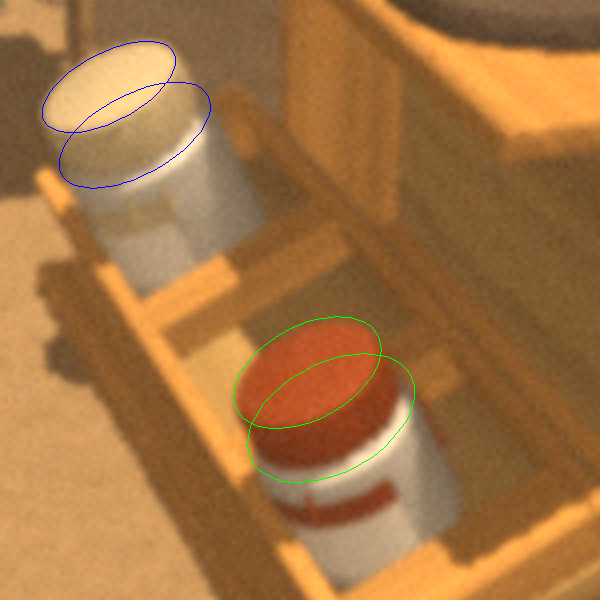

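```bash
python3 -c "
from rig import bot
print(bot.read_state()['time_s'],bot.hand_in())"
```

```text
the job is handed in; nothing more can be done
25.6 None
```

The jars are swapped and the job was handed in at 25.6 s. The large jar now stands in the left outer pocket, the small jar in the right one, and the middle pocket is empty.

I gripped each lid just in front of the shelf edge and lifted the jars along the deck's z, keeping their lean. The large jar went to the middle pocket first, then the small jar over it to the right pocket, then the large jar on to the left.

**Last checks**
- **Seating:** outlines of the seated jars drawn over both final pictures match what is seen.
- **Position along the row:** measured deck y is +97 to +98 mm for the large jar and -101 to -102 mm for the small one, against pocket centres at ±98 mm.
- **Position up the slope:** measured deck x is about -10 mm for both jars. For the large jar that is more than its 7 mm of play allows. I put this down to an error of about 3 mm in my fit of the rack, because both jars read the same way at the start. I take them to be resting against the front lip.
- **Height:** the large jar's centre measured 40 and 45 mm (nominal 41) and the small jar's 33 and 38 mm (nominal 34). The higher readings are the side camera's, and they come close to the 46 and 39 mm limits.
- **Other things:** the stamp and the spare jar measure within about 5 mm of their first readings. The network did not report the disc in the last pictures, but it looks unmoved in them.
- **Robot:** the gripper's body touched the shelf edge lightly, with about 6 N, while gripping. At hand-in the arm was well clear of everything.

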